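Hold the tile-press lever level over its pin seats

TASK

Pick up the press lever from its wooden rest by its balance point and hold it level above the bench tile press, with its pivot pin straight over the two notched seats, about five centimetres above them, and its handle running out over the ram, in line with the press. Keep it level all the way, do not let it touch the press and leave the other things on the bench where they are. Finish while still holding it there, steady and in the gripper alone, so that I can grease the seats underneath: do not lower it or let go.

Things in the scene. Friction and masses are not known exactly. Their poses are not given: they have to be found in the camera images.
- lever_pin (a point): Centre of the loose press lever's pivot pin and boss, 55 mm above the bench at the start, lever level. Boss: aluminium disc, 60 mm diameter, 36 mm thick, axis level (y). Steel pin through it along y, 14 mm diameter, 72 mm long. From the boss a straight aluminium bar (16 mm wide in y, 22 mm high in z) runs along -x to 150 mm from here, then a round black grip to 240 mm, all on the x axis. z up when level.
- lever_middle (a point): Half-way point of the lever's length, on its bar's centre line, 105 mm from the pin centre along -x. This is NOT where it balances: the boss end is heavy, and the lever (0.4 to 0.7 kg) balances on the bar 62 mm from the pin centre, 43 mm from here towards the boss. On the rest, the bar's sides and underside are free from the boss to about 120 mm from the pin.
- lever_handle_end (a point): End of the lever's black grip (28 mm diameter), on the lever's centre line, 240 mm from the pin centre along the lever's -x.
- rest: Fixed wooden rest of the lever: board 235 x 90 mm, 12 mm thick, with a low block (25 mm above the bench, 6 mm lips) under the boss and a block (44 mm above the bench, 18 mm long, 60 mm wide) under the bar 132 mm from the pin. Origin on the bench below the lever's balance point; x points to the boss. Fingers fit down between the blocks.
- press_seat (a point): Midway between the two notched seats of the fixed tile press, where the pin's centre lies when seated, 92 mm above the bench. Each seat is an open-topped notch, 22 mm wide, 25 mm deep, in an upright cheek (60 mm long, 12 mm thick, top 110 mm above the bench); cheeks 48 mm apart across y. z up; x points from the ram to the cheeks; with the lever in line and handle over the ram, the lever's x points the same way.
- press: The fixed grey press: base plate 215 x 110 mm, 14 mm thick, two notched cheeks near one end, a round steel ram 110 mm from them along -x with its top 78 mm above the bench. Origin on the bench straight below the seats, axes as for the seats. Press and rest may change sides of the bench; each is turned up to about 26 degrees.
- mug: Bystander, to be left alone: white ceramic mug, 80 mm across, 90 mm tall. Origin at the centre of its underside.
- bowl: Bystander, to be left alone: terracotta bowl, 120 mm across, 55 mm tall. Origin at the centre of its underside.
- jar: Bystander, to be left alone: closed jar, 68 mm across, 95 mm tall. Origin at the centre of its underside.
- kiln_prop: Bystander, to be left alone: pale plaster-like kiln prop, a plain upright cylinder 38 mm across, 60 mm tall. Origin at the centre of its underside.
- die: Bystander, to be left alone: flat steel die disc, 68 mm across, 10 mm thick. Origin at the centre of its underside.
- spanner: Bystander, to be left alone: steel spanner about 150 mm long lying flat. Origin near its middle, underside.
- paddle: Bystander, to be left alone: wooden spatula-shaped paddle 265 mm long lying flat. Origin near its middle, underside.
Mind the look-alikes: they are no part of the job. What is shaped like the press but purple is not meant.

How it is judged:
By the outcome, as a careful person would: the job done as asked, in the order asked, and still so for the second after the job is handed in, while the arm keeps its last pose, push and grip.
It also fails if it takes over 48 s, if anything falls off the work surface, if the arm or the gripper's body presses on something with over 40 N, if the wrist force passes 120 N, or if a joint passes its speed limit or range.

ROBOT

A 6-joint arm with a two-finger parallel gripper is mounted at the origin on the work surface. World frame = base frame: x ahead of the robot, y to its left, z up, the work surface at z = 0. Lengths are in mm, angles in degrees, forces in N, time in s.
With the tool pointing down it reaches from about 300 to 825 mm from the base axis. Payload 5.4 kg.
Tool frame: the origin (TCP) lies between the finger pads; the fingertips stand robot.tips_ahead ahead of it and the grasp point (between the pads) lies 2 mm behind it (robot.tips_ahead is the distance from the TCP to the fingertips, in mm); z points along the fingers, y is the direction in which the jaws open and shut (so a half turn about z gives the same grasp; the last joint's range is limited). The gripper opens to 92 mm and grips with 3 to 60 N. Pads are 20 mm wide; open, the fingers measure 128 mm over their backs; the gripper's body (75 mm by 189 mm) begins 69 mm behind the grasp point.
Start: joints at [-87.897, 9.076, 91.501, -0, 79.423, -12.038], TCP at [140.451, -557.566, 231.601] pointing down, gripper open.
Joint ranges: [-166.64, 166.64], [-54.1, 131.32], [10.49, 154.53], [-73.88, 253.88], [9.74, 151.15], [-171.62, 171.62]. Speed limits (degrees/s): [147.25, 147.25, 180, 180, 180, 180].

INTERFACE

Orientations are given as a 3x3 rotation matrix whose columns are the frame's x, y, z axes.
In Python, from station import robot gives the robot as it stands. The module is installed in compiled form; this text tells all that it offers.
- The arm moves only by the tool drive_tool, never from a script. Its argument "targets" is a list that holds one entry, the list of rows, each a list of 4 numbers: the shift along the world's x, y, z in m, then the turn about the world's z in degrees. In form: [[[x, y, z, twist], ...]]. A call has 1 to 12 rows; each row shifts and turns the pose as measured when the row begins; what a row does not reach is not made up. A row lasts 1/10 s, in which the tool goes at most 50 mm and 8.59 degrees, less where a joint would pass 70% of its speed; a pose out of reach is approached as far as the arm can. A call with a gripper value outside its range is refused whole. "grip" is the closure, from -1 (fully open) to 1 (shut), so that 0 is half open, set as the call begins (left out, the last holds). The fingers move at their own pace and stop on an object; "squeeze" is the grip in N (left out, the last holds). Time passes only in rows, so rows that do not move let the fingers close. It gives the time, the measured TCP pose, the force and the opening at its end, in the units of the state.
- robot.read_state(): the state, without advancing time (a new reading comes with each control period).
- robot.read_camera(name): name is "scene" or "top"; returns (picture, depth): 400x640x3 uint8, red, green, blue; 400x640 float32, mm along the optical axis (not along the pixel's ray), 0 where there is no reading.
- robot.camera_params(name): a dict with "fx", "fy", "cx", "cy" (pixels), "view" (4x4, takes a point from world to camera coordinates). Camera axes: x right, y down, z forward; pixel columns grow to the right and rows downward; lengths in mm; the calibration is good to about 2 mm. A picture is of the moment at which its call begins. camera_params takes no time and is no camera call.
- robot.close_job(): hands the job in, once; it reports no verdict.
Trained networks look in the newest picture that a camera, given by its name, has taken for a name from the list of things; names that differ only in an ending like _2 or _b are one class to them, and where a whole thing is asked for, a point or a joint stands for the part that bears it (a point fixed in the world has none). Each returns a list of dicts, best first, with "conf" (0 to 1); they miss things now and then, are a little off and sometimes report something else, mostly with a low value. They report only what shows in the picture. A call takes as long as a camera call. They do not tell look-alikes from the thing itself.
- robot.find_in(camera, thing): "bbox" ([left, top, width, height] in pixels, round what is visible of it).
- robot.outline_of(camera, thing): "pixels" (400x640 bool, what is visible of it) and "bbox" ([left, top, width, height] in pixels, round what is visible of it).
The state is a dict: "t": time; "joint_pos": joint angles; "joint_vel": joint speeds; "tau": joint torques, N m; "tcp_pos": TCP position; "tool_rot": TCP orientation; "ft_force": force on the tool from outside, world axes, zero at the start; "ft_torque": the same for the moment, N m; "gripper_width": opening from 0.0 (shut) to 1.0 (fully open).
Only numpy, scipy, OpenCV 4.12 (cv2) and the standard library are available. Lean on these libraries where they do the work, as an engineer would, in place of code of your own. Each camera call takes 0.05 s, during which the arm holds its last target.

## Working session

There is one attempt and no reset: what is moved stays moved. The work goes in short steps, Python scripts to look and compute and a tool call to move; the robot and the scene stay as the last step left them, time stands still between calls to the robot, and variables do not carry over. Pictures are saved under pics/ and viewed, and the job is handed in when it is done.

Besides the shell and the picture viewer there is one more tool, called after "Call:" as name(argument=value, ...), one argument or row to a line, values as JSON. drive_tool: Moves the arm, as the interface text tells. Its arguments: {"type":"object","properties":{"targets":{"type":"array"},"grip":{"type":"number"},"squeeze":{"type":"number"}},"required":["targets"]}

```bash
mkdir -p pics; ls; python3 - <<'E'
from station import robot
import cv2,numpy as np
s=robot.read_state()
print({k:np.round(v,3).tolist() for k,v in s.items()}, robot.tips_ahead)
for c in ("scene","top"):
    p,d=robot.read_camera(c)
    cv2.imwrite(f"pics/{c}0.png",p[:,:,::-1]); np.save(f"pics/{c}0_d.npy",d)
    q=robot.camera_params(c); print(c,q)
    for n in ("lever_pin","lever_handle_end","rest","press","press_seat"):
        r=robot.find_in(c,n); print(n,[(np.round(x["bbox"]).tolist(),round(x["conf"],2)) for x in r])
print(robot.read_state()["t"])
E
```

```text
pics
{'t': 0.0, 'joint_pos': [-87.898, 9.113, 91.571, -0.001, 79.423, -12.036], 'joint_vel': [-0.021, -0.019, -0.03, 0.014, -0.004, 0.058], 'tau': [-0.001, -38.558, -32.21, 0.07, 0.038, -0.0], 'tcp_pos': [140.42, -556.978, 230.625], 'tool_rot': [[0.97, 0.244, -0.0], [0.244, -0.97, 0.002], [0.0, -0.002, -1.0]], 'ft_force': [0.366, -0.64, 0.083], 'ft_torque': [-0.073, -0.003, 0.011], 'gripper_width': 0.999} 17.0
scene {'fx': 481.2321780346991, 'fy': 481.2321780346991, 'cx': 312.76620765521363, 'cy': 202.9888667155642, 'view': array([[-6.56008227e-03,  9.99904225e-01,  1.21862690e-02,
        -1.48276825e+00],
       [ 6.89469002e-01,  1.33494524e-02, -7.24192162e-01,
        -3.05879054e+02],
       [-7.24285483e-01,  3.65129455e-03, -6.89490542e-01,
         1.96652948e+03],
       [ 0.00000000e+00,  0.00000000e+00,  0.00000000e+00,
         1.00000000e+00]])}
lever_pin [([370.0, 170.0, 28.0, 57.0], 0.72)]
lever_handle_end [([374.0, 168.0, 20.0, 62.0], 0.63)]
rest [([366.0, 190.0, 35.0, 55.0], 0.68)]
press [([196.0, 140.0, 37.0, 44.0], 0.62), ([227.0, 186.0, 46.0, 59.0], 0.58), ([443.
[... 211 characters left out ...]
-02, -9.99932667e-01,  7.00853072e-04,
         2.07807718e-01],
       [-9.93195856e-01, -1.15864087e-02, -1.15878152e-01,
         5.32779597e+02],
       [ 1.15878470e-01,  6.46158792e-04, -9.93263189e-01,
         1.63042672e+03],
       [ 0.00000000e+00,  0.00000000e+00,  0.00000000e+00,
         1.00000000e+00]])}
lever_pin [([243.0, 173.0, 28.0, 72.0], 0.59)]
lever_handle_end [([244.0, 171.0, 28.0, 76.0], 0.9)]
rest [([244.0, 170.0, 36.0, 65.0], 0.56), ([362.0, 167.0, 45.0, 60.0], 0.2)]
press [([403.0, 246.0, 46.0, 63.0], 0.7), ([362.0, 166.0, 43.0, 60.0], 0.56)]
press_seat [([404.0, 244.0, 43.0, 67.0], 0.79), ([361.0, 166.0, 42.0, 61.0], 0.72), ([246.0, 172.0, 24.0, 75.0], 0.27)]
0.6
```

```bash
python3 - <<'E'
import cv2
for c,(x,y,w,h) in (("scene",(160,110,340,170)),("top",(210,130,260,195))):
    p=cv2.imread(f"pics/{c}0.png")
    s=790/w
    s=min(s,590/h)
    cv2.imwrite(f"pics/{c}0_crop.png",cv2.resize(p[y:y+h,x:x+w],None,fx=s,fy=s,interpolation=cv2.INTER_CUBIC)); print(s)
E
```

```text
2.323529411764706
3.0256410256410255
```

View pics/scene0.png

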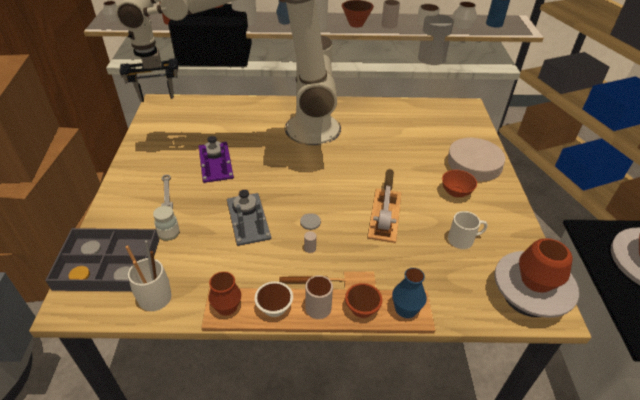

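View pics/top0.png

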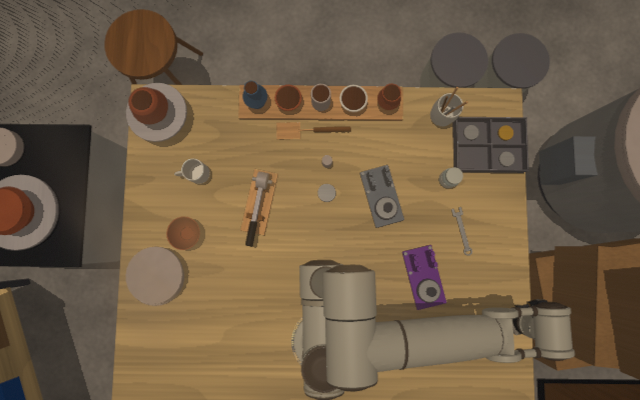

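```bash
ls pics
```

```text
scene0.png
scene0_crop.png
scene0_d.npy
top0.png
top0_crop.png
top0_d.npy
```

Press candidates: the grey one (scene 248,217; top 382,196) and the purple one (scene 216,160; top 424,277). The grey one fits "fixed grey press". The lever is on the orange wooden rest (scene 385,210; top 258,207). I'll check this in an enlarged crop.

View pics/scene0_crop.png

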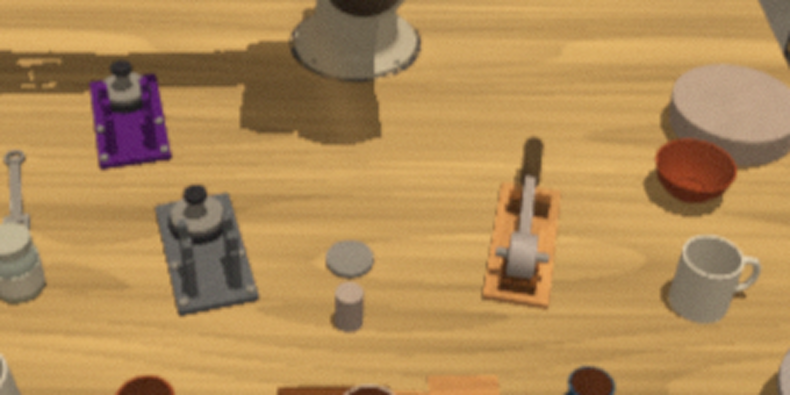

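View pics/top0_crop.png

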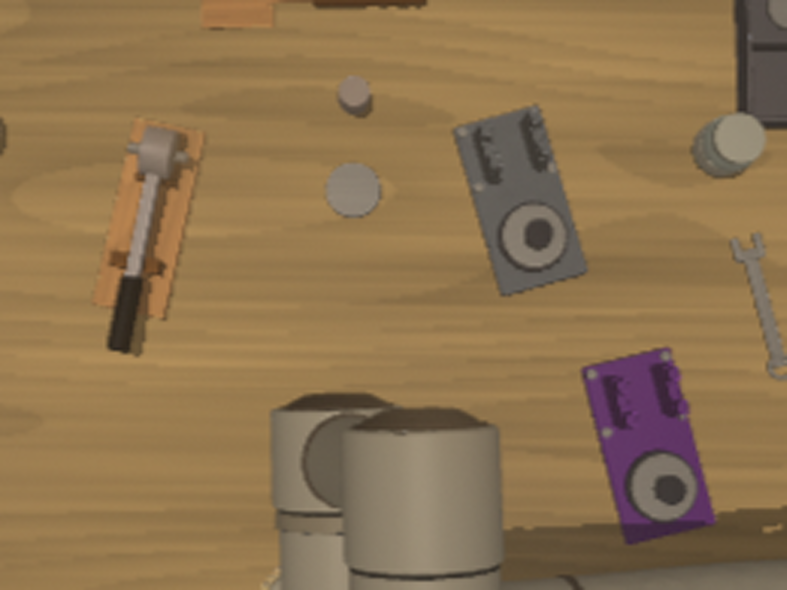

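The crops confirm it. The grey press has its ram towards the robot and its notched cheeks away from it. The lever's boss end also points away from the robot, with the black grip towards it. Next I'll measure with depth from both views.

```bash
cat > h.py <<'E'
import numpy as np,cv2
from station import robot
def cloud(c,d,box):
    q=robot.camera_params(c); x0,y0,w,h=box
    v,u=np.mgrid[y0:y0+h,x0:x0+w]; z=d[y0:y0+h,x0:x0+w].astype(float)
    ok=z>0; u,v,z=u[ok],v[ok],z[ok]
    P=np.c_[(u-q["cx"])/q["fx"]*z,(v-q["cy"])/q["fy"]*z,z]
    R,t=q["view"][:3,:3],q["view"][:3,3]
    return (P-t)@R, np.c_[u,v]
def proj(c,P):
    q=robot.camera_params(c); C=np.atleast_2d(P)@q["view"][:3,:3].T+q["view"][:3,3]
    return np.c_[C[:,0]/C[:,2]*q["fx"]+q["cx"],C[:,1]/C[:,2]*q["fy"]+q["cy"]]
E
python3 - <<'E'
from h import *
boxes={"scene":{"lever":(360,160,50,90),"press":(220,180,60,70)},"top":{"lever":(236,160,50,95),"press":(355,158,56,75)}}
for c in boxes:
    d=np.load(f"pics/{c}0_d.npy"); p=cv2.imread(f"pics/{c}0.png")
    for n,b in boxes[c].items():
        W,uv=cloud(c,d,b); col=p[uv[:,1],uv[:,0]]
        print(c,n,"bench z",np.percentile(W[:,2],[1,10,25,50,75,90,97,100]).round(1))
        for lo,hi in ((8,20),(30,48),(48,60),(60,72),(72,82),(82,95),(95,120)):
            m=(W[:,2]>lo)&(W[:,2]<hi)
            if m.sum()>3:
                r=cv2.minAreaRect(W[m,:2].astype(np.float32)); print("  z",lo,hi,m.sum(),W[m].mean(0).round(1),"rect",np.round(r[0],1),np.round(r[1],1),round(r[2],1))
E
```

```text
scene lever bench z [-3.3 -0.6  1.3  4.  14.3 61.6 73.3 91.1]
  z 8 20 790 [505.2 241.6  13.6] rect [438.5 244.4] [168.2 448.3] 83.3
  z 30 48 139 [507.  244.   38.7] rect [518.4 242.7] [ 58.9 180.6] 80.8
  z 48 60 63 [530.  235.7  55.3] rect [472.6 237.2] [ 68.3 263.1] 85.1
  z 60 72 311 [476.6 244.8  66.7] rect [470.1 235.1] [ 69.1 274. ] 85.9
  z 72 82 81 [524.4 236.9  76.4] rect [473.8 247.2] [ 34.9 261. ] 79.6
  z 82 95 79 [576.3 227.8  85.4] rect [578.6 226.3] [34.  40.9] 83.3
scene press bench z [ -3.6  -0.8   1.2   4.3  16.7  42.1  94.3 117.5]
  z 8 20 896 [ 558.2 -203.1   15.1] rect [ 488.4 -207.4] [299.6 175.4] 12.8
  z 30 48 303 [ 506.  -214.4   38.7] rect [ 533.  -209.7] [181.2  81.4] 14.2
  z 48 60 51 [ 555.  -199.    53.7] rect [ 547.3 -203.3] [146.3  71.5] 16.6
  z 60 72 42 [ 575.8 -194.9   66.2] rect [ 553.9 -210.4] [141.4  67.8] 23.7
  z 72 82 90 [ 520.5 -211.2   78.1] rect [ 546.5 -212.9] [160.9  68.7] 23.4
  z 82 95 57 [ 580.2 -192.9   88.1] rect [ 540.9 -204.7] [153.8  72.3] 16.3
  z 95 120 122 [ 587.6 -191.4  107.2] rect [ 585.2 -192. ] [58.5 72.1] 16.2
top lever
[... 375 characters left out ...]
469.1 242.2] [ 48.  264.1] 79.5
  z 82 95 82 [573.3 227.5  85.6] rect [573.7 228.4] [36.3 43. ] 80.5
top press bench z [ -6.4  -1.9   1.3   6.1  17.4  40.   85.3 120.3]
  z 8 20 1033 [ 527.4 -209.9   14.2] rect [ 530.3 -215.4] [276.6 205.7] 0.3
  z 30 48 332 [ 487.  -217.4   39.2] rect [ 527.7 -209.4] [178.9  80.3] 13.7
  z 48 60 23 [ 575.8 -198.6   52.6] rect [ 535.4 -202.4] [158.4  62.4] 17.2
  z 60 72 18 [ 566.8 -190.1   66.3] rect [ 548.7 -200.4] [121.1  68.5] 15.8
  z 72 82 82 [ 509.6 -214.8   77.7] rect [ 539.  -205.4] [153.8  72.5] 15.6
  z 82 95 68 [ 564.8 -197.4   87.1] rect [ 539.9 -206.9] [138.6  72.5] 17.5
  z 95 120 79 [ 586.7 -190.8  110. ] rect [ 586.2 -192. ] [53.8 71.7] 16.3
```

```bash
cat > fit.py <<'E'
from h import *
from scipy.optimize import least_squares
def box(P,c,h):
    q=np.abs(P-c)-h; return np.linalg.norm(np.maximum(q,0),axis=1)+np.minimum(q.max(1),0)
def cyl(P,c,ax,r,hl):
    Q=P-c; a=Q[:,ax]; o=[i for i in range(3) if i!=ax]; q=np.c_[np.hypot(Q[:,o[0]],Q[:,o[1]])-r,np.abs(a)-hl]
    return np.linalg.norm(np.maximum(q,0),axis=1)+np.minimum(q.max(1),0)
def lever(P): # pin-centred
    return np.min([cyl(P,[0,0,0],1,30,18),cyl(P,[0,0,0],1,7,36),box(P,[-75,0,0],[75,8,11]),cyl(P,[-195,0,0],0,14,45)],axis=0)
def press(P): # seat-bottom origin on bench
    return np.min([box(P,[0,30,55],[30,6,55]),box(P,[0,-30,55],[30,6,55])],axis=0)
def loc(W,p,z0=0):
    c,s=np.cos(np.radians(p[2])),np.sin(np.radians(p[2]))
    Q=W-[p[0],p[1],z0]; return np.c_[c*Q[:,0]+s*Q[:,1],-s*Q[:,0]+c*Q[:,1],Q[:,2]]
E
python3 - <<'E'
from fit import *
B={"scene":{"lever":(355,155,60,100),"press":(220,180,60,70)},"top":{"lever":(230,155,60,105),"press":(355,155,60,80)}}
D={c:np.load(f"pics/{c}0_d.npy") for c in B}
C={c:{n:cloud(c,D[c],b)[0] for n,b in B[c].items()} for c in B}
def fitL(W):
    p=np.array([580.,228,-10,55])
    for k in range(6):
        L=loc(W,p,p[3]); m=(W[:,2]>49)&(np.abs(lever(L))<12)
        f=lambda p:lever(loc(W[m],p,p[3]))
        r=least_squares(f,p,loss="soft_l1",f_scale=2,x_scale=[1,1,1,1]); p=r.x
    return p,m.sum(),np.median(np.abs(r.fun))
def fitP(W):
    p=np.array([587.,-192,16.])
    for k in range(6):
        L=loc(W,p); m=(W[:,2]>50)&(np.abs(press(L))<12)
        r=least_squares(lambda p:press(loc(W[m],p)),p,loss="soft_l1",f_scale=2); p=r.x
    # knob
    K=W[(W[:,2]>72)&(W[:,2]<84)]; L=loc(K,p); k=K[(np.abs(L[:,0]+110)<30)&(np.abs(L[:,1])<30)]
    kc=cv2.minEnclosingCircle(k[:,:2].astype(np.float32))
    # base plate
    q=W[(W[:,2]>9)&(W[:,2]<60)]; Lb=loc(q,p)
    b=q[(np.abs(Lb[:,0]+70)<170)&(np.abs(Lb[:,1])<65)]
    return p.round(2),m.sum(),np.median(np.abs(r.fun)).round(2),"knob",k.mean(0).round(1),np.round(kc[0],1),round(kc[1],1),len(k)
for c in list(B)+["both"]:
    W={n:(C[c][n] if c!="both" else np.r_[C["scene"][n],C["top"][n]]) for n in ("lever","press")}
    p,n,r=fitL(W["lever"]); print(c,"lever",p.round(2),n,round(r,2))
    print(c,"press",*fitP(W["press"]))
E
```

```text
scene lever [571.56 229.89  -9.65  57.08] 528 1.37
scene press [ 583.46 -192.04   16.4 ] 257 1.35 knob [ 481.7 -222.2   78.8] [ 479.5 -222.4] 17.7 70
top lever [574.28 228.39 -10.02  57.24] 594 1.69
top press [ 587.64 -192.27   16.28] 188 1.1 knob [ 480.2 -223.2   78.3] [ 481.3 -223.1] 16.9 64
both lever [572.38 228.94  -9.92  57.1 ] 1122 1.6
both press [ 583.95 -192.73   16.61] 445 1.4 knob [ 481.  -222.7   78.6] [ 479.5 -222.6] 17.8 134
```

Both views agree on the seats at about (586, -192) with yaw 16.3°, and the knob over the ram confirms it. They also agree on the pin at about (573, 229) with yaw -9.9°. That puts the balance point near (512, 240). I'm moving over the lever now.

Call:
drive_tool(
  targets=[
    [[0.021,0.045,0,-2],[0.021,0.045,0,-2],[0.021,0.045,0,-2],[0.021,0.045,0,-2],[0.021,0.045,0,-2],[0.021,0.045,0,-2],[0.021,0.045,0,-2],[0.021,0.045,0,-2],[0.021,0.045,0,-2],[0.021,0.045,0,-2],[0.021,0.045,0,-2],[0.021,0.045,0,-2]],
  ],
  grip=-1,
)

```text
t: 1.8
tcp_pos: [389.8, -13.4, 231.8]
tool_rot: [[0.979, -0.202, 0.008], [-0.202, -0.979, -0.006], [0.01, 0.004, -1.0]]
ft_force: [1.3, -0.4, 0.5]
gripper_width: 0.999
```

Call:
drive_tool(
  targets=[
    [[0.02,0.043,0,0.3],[0.02,0.043,0,0.3],[0.02,0.043,0,0.3],[0.02,0.043,0,0.3],[0.02,0.042,0,0.3],[0.015,0.03,0,0.2],[0,0,0,0],[0,0,0,0]],
  ],
)

```text
t: 2.6
tcp_pos: [508.6, 248.6, 232.6]
tool_rot: [[0.987, -0.162, 0.014], [-0.162, -0.987, -0.006], [0.015, 0.004, -1.0]]
ft_force: [-0.0, 0.1, -0.1]
gripper_width: 1.0
```

```bash
cat > where.py <<'E'
from station import robot
import numpy as np
s=robot.read_state(); R=np.array(s["tool_rot"])
print("t",s["t"],"tcp",np.round(s["tcp_pos"],1),"yaw",round(np.degrees(np.arctan2(R[1,0],R[0,0])),2),"z",R[:,2].round(4),"F",np.round(s["ft_force"],1),"M",np.round(s["ft_torque"],2),"w",round(float(s["gripper_width"]),3),"q",np.round(s["joint_pos"],1))
E
python3 where.py; python3 - <<'E'
from h import *
for c in("scene","top"):
    p,d=robot.read_camera(c); np.save(f"pics/{c}1_d.npy",d); cv2.imwrite(f"pics/{c}1.png",p[:,:,::-1])
a=cv2.imread("pics/scene1.png")[130:260,330:450]; b=cv2.imread("pics/top1.png")[150:280,215:335]
cv2.imwrite("pics/over.png",cv2.resize(np.hstack([a,b]),None,fx=3.3,fy=3.3,interpolation=cv2.INTER_CUBIC))
E
```

```text
t 2.6 tcp [508.6 248.6 232.6] yaw -9.31 z [ 0.0145 -0.0062 -0.9999] F [-0.   0.1 -0.1] M [ 0.06 -0.   -0.  ] w 1.0 q [ 14.1   7.3  93.4  -0.6  78.6 113.5]
```

View pics/over.png

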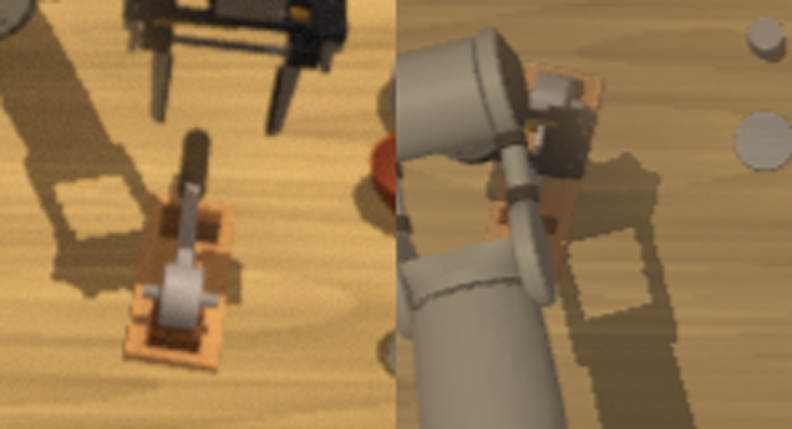

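The scene half shows the open jaws at the grip side of the lever (fingertips at about 160,110 and 275,130 in the crop), 23 cm up, with nothing in between. The lever is untouched. I'll correct the offset and descend most of the way.

Call:
drive_tool(
  targets=[
    [[0.0034,-0.0085,0,-0.6],[0,0,-0.015,0],[0,0,-0.02,0],[0,0,-0.02,0],[0,0,-0.02,0],[0,0,-0.02,0],[0,0,-0.01,0],[0,0,0,0],[0,0,0,0]],
  ],
)

```text
t: 3.6
tcp_pos: [509.9, 229.2, 120.8]
tool_rot: [[0.982, -0.188, 0.014], [-0.187, -0.982, -0.008], [0.015, 0.005, -1.0]]
ft_force: [0.3, 0.3, -0.7]
gripper_width: 1.0
```

```bash
python3 where.py; python3 - <<'E'
from fit import *
W=cloud("scene",np.load("pics/scene1_d.npy"),(355,155,60,100))[0]
W2=cloud("top",np.load("pics/top0_d.npy"),(230,155,60,105))[0]
for nm,W in (("scene",W),("top",W2)):
    # line fit on the slab of lever tops, ends
    p=np.array([573,229,-9.9]); L=loc(W,p,55)
    bar=(L[:,0]<-35)&(L[:,0]>-140)&(abs(L[:,1])<14)&(L[:,2]>5)
    a=np.polyfit(L[bar,0],L[bar,1],1); print(nm,"bar y offset at -62:",np.polyval(a,-62).round(2),"dyaw",np.degrees(a[0]).round(2))
    g=(L[:,0]<-140)&(abs(L[:,1])<20)&(L[:,2]>0)&(L[:,0]>-260); print(" handle end x",np.percentile(L[g,0],[0,2,5]).round(1))
    b=(abs(L[:,0])<45)&(abs(L[:,1])<22)&(L[:,2]>24); print(" boss top x mean",L[b,0].mean().round(1),np.percentile(L[b,0],[2,98]).round(1),"z",L[b,2].max().round(1))
E
```

```text
t 3.6 tcp [509.9 229.2 120.8] yaw -10.8 z [ 0.014  -0.0076 -0.9999] F [ 0.3  0.3 -0.7] M [-0.02  0.08  0.  ] w 1.0 q [ 12.2  12.7 100.5  -0.6  66.1 113.2]
scene bar y offset at -62: -0.61 dyaw 0.09
 handle end x [-241.5 -236.9 -234.6]
 boss top x mean 4.1 [-17.   22.5] z 37.5
top bar y offset at -62: -0.63 dyaw 0.57
 handle end x [-238.3 -235.8 -232.6]
 boss top x mean 0.4 [-19.1  22.2] z 37.3
```

Call:
drive_tool(
  targets=[
    [[0.001,0.003,0,0.3],[0.001,0.003,0,0.3],[0.001,0.002,0,0.1],[0,0,0,0],[0,0,0,0]],
  ],
)

```text
t: 4.1
tcp_pos: [515.7, 238.6, 124.6]
tool_rot: [[0.984, -0.174, 0.021], [-0.174, -0.985, -0.006], [0.021, 0.002, -1.0]]
ft_force: [-0.2, 0.1, -0.1]
gripper_width: 1.004
```

```bash
python3 where.py
```

```text
t 4.1 tcp [515.7 238.6 124.6] yaw -10.04 z [ 0.0207 -0.0057 -0.9998] F [-0.2  0.1 -0.1] M [ 0.04  0.05 -0.  ] w 1.004 q [ 13.   13.4  99.2  -0.6  66.3 113.3]
```

Call:
drive_tool(
  targets=[
    [[0,0,-0.01,0],[-0.001,0,-0.015,0],[-0.001,0,-0.015,0],[0,0,-0.01,0],[0,0,-0.005,0],[0,0,0,0],[0,0,0,0]],
  ],
)

```text
t: 4.8
tcp_pos: [513.4, 238.5, 65.8]
tool_rot: [[0.984, -0.174, 0.021], [-0.174, -0.985, -0.006], [0.021, 0.002, -1.0]]
ft_force: [1.0, -0.8, 0.3]
gripper_width: 1.004
```

```bash
python3 where.py
```

```text
t 4.8 tcp [513.4 238.5  65.8] yaw -10.04 z [ 0.0208 -0.0058 -0.9998] F [ 1.  -0.8  0.3] M [ 0.04 -0.01 -0.  ] w 1.004 q [ 13.   17.8 101.3  -0.7  59.8 113.4]
```

Call:
drive_tool(
  targets=[
    [[0,0,-0.006,0],[0,0,-0.006,0],[0,0,0,0]],
  ],
)

```text
t: 5.1
tcp_pos: [514.5, 238.7, 54.2]
tool_rot: [[0.984, -0.174, 0.024], [-0.174, -0.985, -0.005], [0.024, 0.001, -1.0]]
ft_force: [0.2, 0.0, 0.5]
gripper_width: 0.999
```

```bash
python3 where.py; python3 - <<'E'
from h import *
p,d=robot.read_camera("scene"); np.save("pics/scene2_d.npy",d); cv2.imwrite("pics/scene2.png",p[:,:,::-1])
cv2.imwrite("pics/down.png",cv2.resize(p[130:260,320:460,::-1],None,fx=4.5,fy=4.5,interpolation=cv2.INTER_CUBIC))
E
```

```text
t 5.1 tcp [514.5 238.7  54.2] yaw -10.04 z [ 0.0235 -0.0052 -0.9997] F [0.2 0.  0.5] M [ 0.04  0.04 -0.03] w 0.999 q [ 13.   18.9 101.5  -0.7  58.4 113.4]
```

View pics/down.png

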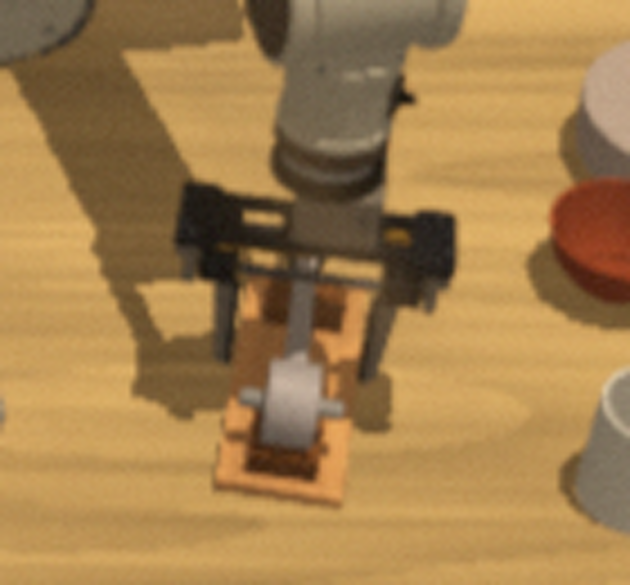

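The fingers straddle the bar between the boss (crop 293,400) and the rear block, centred on it. I'm closing now.

Call:
drive_tool(
  targets=[
    [[0,0,0,0],[0,0,0,0],[0,0,0,0],[0,0,0,0],[0,0,0,0],[0,0,0,0],[0,0,0,0],[0,0,0,0],[0,0,0,0],[0,0,0,0]],
  ],
  grip=1,
  squeeze=50,
)

```text
t: 6.15
tcp_pos: [515.5, 238.9, 55.6]
tool_rot: [[0.984, -0.174, 0.026], [-0.174, -0.985, -0.005], [0.026, 0.0, -1.0]]
ft_force: [-0.3, -0.3, -0.4]
gripper_width: 0.173
```

```bash
python3 where.py
```

```text
t 6.15 tcp [515.5 238.9  55.6] yaw -10.03 z [ 0.0258 -0.0048 -0.9997] F [-0.3 -0.3 -0.4] M [ 0.09 -0.07  0.07] w 0.173 q [ 13.   18.8 101.4  -0.7  58.4 113.4]
```

Call:
drive_tool(
  targets=[
    [[0,0,0.008,0],[0,0,0.012,0],[0,0,0.015,0]],
  ],
)

```text
t: 6.45
tcp_pos: [510.8, 237.8, 87.5]
tool_rot: [[0.985, -0.174, 0.015], [-0.174, -0.985, -0.007], [0.016, 0.005, -1.0]]
ft_force: [0.2, -0.4, -6.2]
gripper_width: 0.171
```

```bash
python3 where.py; python3 - <<'E'
from h import *
p,d=robot.read_camera("scene"); np.save("pics/scene3_d.npy",d); cv2.imwrite("pics/scene3.png",p[:,:,::-1])
cv2.imwrite("pics/lift.png",cv2.resize(p[130:260,320:460,::-1],None,fx=4.5,fy=4.5,interpolation=cv2.INTER_CUBIC))
E
python3 where.py
```

```text
t 6.45 tcp [510.8 237.8  87.5] yaw -10.03 z [ 0.0146 -0.0073 -0.9999] F [ 0.2 -0.4 -6.2] M [ 0.06 -0.01  0.02] w 0.171 q [ 13.   15.9 100.9  -0.7  62.5 113.4]
t 6.5 tcp [512.7 238.4  90.7] yaw -10.03 z [ 0.0194 -0.0062 -0.9998] F [ 2.5  1.2 -2.7] M [ 0.16 -0.23  0.02] w 0.169 q [ 13.   15.7 100.7  -0.7  62.6 113.4]
```

View pics/lift.png

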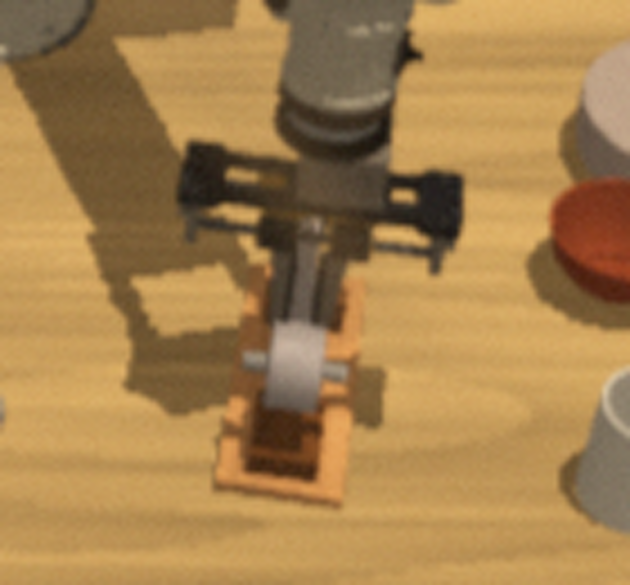

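The lever is up about 35 mm and clear of the rest, with about 6 N on the wrist. It's still level and the grip is holding. I'll keep lifting, then carry it across.

Call:
drive_tool(
  targets=[
    [[0,0,0.015,0],[0,0,0.022,0],[0,0,0.025,0],[0,0,0.022,0],[0,0,0.012,0],[0,-0.008,0,0.5],[0,-0.015,0,1],[0.001,-0.022,0,1.5],[0.001,-0.03,0,1.8],[0.001,-0.032,0,1.8],[0.001,-0.032,0,1.8],[0.001,-0.032,0,1.8]],
  ],
)

```text
t: 7.7
tcp_pos: [509.3, 61.6, 181.5]
tool_rot: [[1.0, 0.019, 0.006], [0.019, -1.0, -0.005], [0.006, 0.005, -1.0]]
ft_force: [1.2, 0.4, -5.9]
gripper_width: 0.172
```

```bash
python3 where.py
```

```text
t 7.7 tcp [509.3  61.6 181.5] yaw 1.11 z [ 0.0059 -0.0047 -1.    ] F [ 1.2  0.4 -5.9] M [-0.    0.02  0.01] w 0.172 q [ -6.5   2.2 104.8  -0.2  72.7  82.5]
```

Call:
drive_tool(
  targets=[
    [[0.002,-0.032,0.001,1.8],[0.002,-0.032,0.001,1.8],[0.002,-0.032,0.001,1.8],[0.002,-0.032,0.001,1.8],[0.002,-0.032,0.001,1.8],[0.002,-0.03,0.001,1.8],[0.002,-0.024,0,1.5],[0.002,-0.018,0,1],[0.001,-0.012,0,0.6],[0,-0.006,0,0.2],[0,0,0,0]],
  ],
)

```text
t: 8.8
tcp_pos: [512.7, -204.7, 170.1]
tool_rot: [[0.963, 0.268, -0.018], [0.268, -0.963, 0.003], [-0.017, -0.007, -1.0]]
ft_force: [-0.0, 1.2, -5.7]
gripper_width: 0.171
```

```bash
python3 where.py; python3 - <<'E'
from h import *
for c in("scene","top"):
    p,d=robot.read_camera(c); np.save(f"pics/{c}4_d.npy",d); cv2.imwrite(f"pics/{c}4.png",p[:,:,::-1])
a=cv2.imread("pics/scene4.png")[110:260,190:330]; b=cv2.imread("pics/top4.png")[130:280,320:460]
cv2.imwrite("pics/goal1.png",cv2.resize(np.hstack([a,b]),None,fx=2.8,fy=2.8,interpolation=cv2.INTER_CUBIC))
E
python3 where.py
```

```text
t 8.8 tcp [ 512.7 -204.7  170.1] yaw 15.56 z [-0.0184  0.0026 -0.9998] F [-0.   1.2 -5.7] M [ 0.   -0.03 -0.01] w 0.171 q [-34.    9.6  98.1  -0.5  73.3  40.5]
t 8.9 tcp [ 512.9 -203.5  170.3] yaw 15.62 z [-0.0183  0.0029 -0.9998] F [-0.1  0.4 -6. ] M [-0.   -0.05 -0.  ] w 0.168 q [-33.9   9.6  98.1  -0.5  73.3  40.6]
```

View pics/goal1.png

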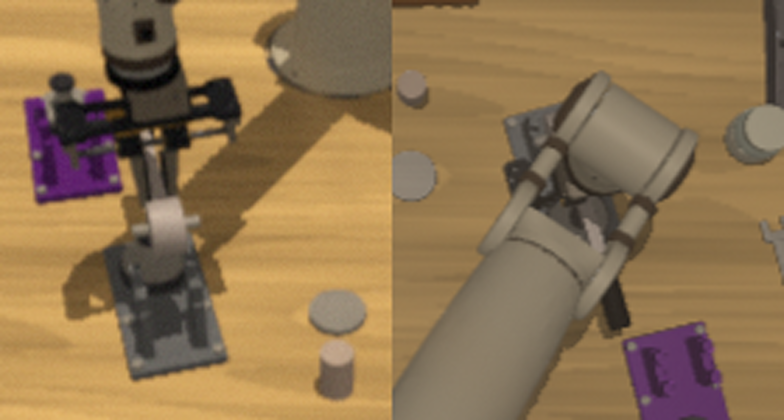

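The lever hangs over the press with its boss (scene crop 165,225) short of and above the cheeks. Its black grip shows in the top crop at (615,300). The tool has pitched by about 2.5° since the grasp, so I'll measure the lever's own pitch.

```bash
cat > lev.py <<'E'
import sys; from fit import *
def locp(W,p): # x,y,yaw,z,pitch(+ = boss down)
    L=loc(W,p[:3],p[3]); c,s=np.cos(np.radians(p[4])),np.sin(np.radians(p[4]))
    return np.c_[c*L[:,0]-s*L[:,2],L[:,1],s*L[:,0]+c*L[:,2]]
def run(k,p0,boxes):
    W=[];src=[]
    for i,c in enumerate(boxes):
        w=cloud(c,np.load(f"pics/{c}{k}_d.npy"),boxes[c])[0]; W.append(w);src.append(np.full(len(w),i))
    W=np.concatenate(W);src=np.concatenate(src); p=np.array(p0,float)
    for tol in (25,15,10,8,8,8):
        L=locp(W,p); part=(L[:,0]>-30)|(L[:,0]<-110)
        m=part&(np.abs(lever(L))<tol)&(W[:,2]>p0[3]-30)&(L[:,2]>-16)&(abs(L[:,1])<40)
        r=least_squares(lambda p:lever(locp(W[m],p)),p,loss="soft_l1",f_scale=2); p=r.x
    L=locp(W[m],p); a=np.radians(p[2])
    print("pin",p[[0,1,3]].round(1),"yaw",p[2].round(2),"pitch(boss down +)",p[4].round(2),"n boss/grip by cam",[(int(((L[:,0]>-30)&(src[m]==i)).sum()),int(((L[:,0]<-110)&(src[m]==i)).sum())) for i in (0,1)],"res",np.median(abs(r.fun)).round(2),"bias",r.fun.mean().round(2))
    cov=np.linalg.inv(r.jac.T@r.jac)*4; print(" sd",np.sqrt(np.diag(cov)).round(2))
E
python3 - <<'E'
from lev import *
run(0,[574,228,-10,55,0],{"scene":(355,155,60,100),"top":(230,155,60,105)})
run(4,[570,-187,15.6,170,0],{"scene":(180,100,160,160),"top":(310,120,160,160)})
run(4,[570,-187,15.6,170,2],{"scene":(180,100,160,160),"top":(310,120,160,160)})
E
```

```text
pin [572.2 228.9  56.9] yaw -9.92 pitch(boss down +) 0.06 n boss/grip by cam [(263, 205), (224, 264)] res 1.65 bias -0.16
 sd [0.21 0.28 0.11 0.18 0.08]
pin [ 568.  -188.6  168.5] yaw 15.79 pitch(boss down +) 10.22 n boss/grip by cam [(306, 18), (40, 115)] res 1.54 bias -0.46
 sd [0.24 0.31 0.21 0.23 0.12]
pin [ 567.9 -188.3  168.4] yaw 15.62 pitch(boss down +) 2.73 n boss/grip by cam [(303, 24), (40, 186)] res 1.43 bias -0.2
 sd [0.24 0.3  0.13 0.23 0.1 ]
```

Call:
drive_tool(
  targets=[
    [[0,0,0,0],[0,0,0,0],[0,0,0,0],[0,0,0,0],[0,0,0,0]],
  ],
)

```text
t: 9.4
tcp_pos: [513.0, -200.9, 170.2]
tool_rot: [[0.962, 0.272, -0.018], [0.272, -0.962, 0.004], [-0.017, -0.008, -1.0]]
ft_force: [-0.0, -0.0, -5.9]
gripper_width: 0.171
```

```bash
python3 where.py
```

```text
t 9.4 tcp [ 513.  -200.9  170.2] yaw 15.81 z [-0.0183  0.0036 -0.9998] F [-0.  -0.  -5.9] M [-0.01 -0.05 -0.04] w 0.171 q [-33.7   9.5  98.2  -0.4  73.3  40.6]
```

The zero rows show no further pitch creep. The lever's pitch is about 2.7° boss-down, and the tool readings agree; the 10° fit is a wrong local minimum with fewer grip points. I'll move on towards the seats gently and see how the tilt responds.

Call:
drive_tool(
  targets=[
    [[0.004,-0.002,0,0.1],[0.004,-0.002,0,0.1],[0.004,-0.001,0,0.1],[0,0,0,0],[0,0,0,0]],
  ],
)

```text
t: 9.9
tcp_pos: [526.6, -206.5, 170.4]
tool_rot: [[0.96, 0.278, -0.018], [0.278, -0.961, 0.003], [-0.016, -0.008, -1.0]]
ft_force: [0.2, -0.9, -5.7]
gripper_width: 0.168
```

```bash
python3 where.py
```

```text
t 9.9 tcp [ 526.6 -206.5  170.4] yaw 16.14 z [-0.0176  0.0031 -0.9998] F [ 0.2 -0.9 -5.7] M [ 0.03 -0.06 -0.01] w 0.168 q [-33.4  11.5  95.8  -0.4  73.6  40.6]
```

Call:
drive_tool(
  targets=[
    [[0,0,-0.008,0],[0,0,-0.008,0],[0,0,0,0]],
  ],
)

```text
t: 10.2
tcp_pos: [526.2, -206.4, 152.7]
tool_rot: [[0.961, 0.278, -0.018], [0.278, -0.961, 0.003], [-0.017, -0.008, -1.0]]
ft_force: [-0.2, 0.6, -6.1]
gripper_width: 0.172
```

```bash
python3 where.py
```

```text
t 10.2 tcp [ 526.2 -206.4  152.7] yaw 16.13 z [-0.0183  0.0035 -0.9998] F [-0.2  0.6 -6.1] M [-0.05 -0.08 -0.02] w 0.172 q [-33.4  12.6  96.7  -0.4  71.7  40.6]
```

The tilt stays put in slow moves, so it must have come from the fast sideways carry. I'll try once to undo it: up a little, a quick sideways move the other way, then back slowly.

Call:
drive_tool(
  targets=[
    [[0,0,0.008,0],[0,0,0.008,0],[0,0,0.006,0],[0,0.02,0,-1],[0,0.032,0,-1.8],[0,0.032,0,-1.8],[0,0.032,0,-1.8],[0,0.02,0,-1],[0,0,0,0]],
  ],
)

```text
t: 11.1
tcp_pos: [528.4, -68.0, 183.8]
tool_rot: [[0.99, 0.144, -0.008], [0.144, -0.99, 0.001], [-0.008, -0.002, -1.0]]
ft_force: [-0.3, -1.2, -5.5]
gripper_width: 0.169
```

```bash
python3 where.py
```

```text
t 11.1 tcp [528.4 -68.  183.8] yaw 8.26 z [-0.008  0.001 -1.   ] F [-0.3 -1.2 -5.5] M [-0.06 -0.01  0.01] w 0.169 q [-2.030e+01  5.600e+00  1.009e+02 -1.000e-01  7.400e+01  6.150e+01]
```

Call:
drive_tool(
  targets=[
    [[0,0.02,0,-1],[0,0.032,0,-1.8],[0,0.036,0,-1.8],[0,0.036,0,-1.8],[0,0.032,0,-1.5],[0,0.02,0,-1],[0,0,0,0],[0,0,0,0]],
  ],
)

```text
t: 11.9
tcp_pos: [532.9, 107.6, 191.8]
tool_rot: [[1.0, -0.019, 0.005], [-0.019, -1.0, -0.005], [0.005, 0.005, -1.0]]
ft_force: [0.2, -0.9, -5.6]
gripper_width: 0.169
```

```bash
python3 where.py
```

```text
t 11.9 tcp [532.9 107.6 191.8] yaw -1.08 z [ 0.005  -0.0051 -1.    ] F [ 0.2 -0.9 -5.6] M [-0.   -0.01  0.01] w 0.169 q [-1.2  6.2 99.3 -0.3 74.2 90. ]
```

Call:
drive_tool(
  targets=[
    [[0,-0.008,0,0.5],[0,-0.01,0,0.6],[0,-0.01,0,0.6],[0,-0.01,0,0.6],[0,-0.01,0,0.6],[0,-0.01,0,0.6],[0,-0.01,0,0.6],[0,-0.01,0,0.6],[0,-0.01,0,0.6],[0,-0.01,0,0.6],[0,-0.01,0,0.6],[0,-0.01,0,0.6]],
  ],
)

```text
t: 13.1
tcp_pos: [533.1, -37.3, 194.3]
tool_rot: [[0.995, 0.098, 0.008], [0.098, -0.995, -0.014], [0.007, 0.015, -1.0]]
ft_force: [0.4, 0.2, -5.2]
gripper_width: 0.167
```

```bash
python3 where.py
```

```text
t 13.1 tcp [533.1 -37.3 194.3] yaw 5.65 z [ 0.0084 -0.0138 -0.9999] F [ 0.4  0.2 -5.2] M [ 0.03 -0.   -0.  ] w 0.167 q [-16.6   4.4 100.9  -0.6  74.   67.9]
```

That works: the tilt stays with slow moves, and the pitch error is now about 1°. I'll go back slowly.

Call:
drive_tool(
  targets=[
    [[0,-0.011,0,0.8],[0,-0.011,0,0.8],[0,-0.011,0,0.8],[0,-0.011,0,0.8],[0,-0.011,0,0.8],[0,-0.011,0,0.8],[0,-0.011,0,0.8],[0,-0.011,0,0.8],[0,-0.011,0,0.8],[0,-0.01,0,0.6],[0,-0.008,0,0.4],[0,-0.004,0,0.2]],
  ],
)

```text
t: 14.3
tcp_pos: [526.0, -187.9, 196.1]
tool_rot: [[0.973, 0.232, 0.009], [0.232, -0.973, -0.022], [0.004, 0.023, -1.0]]
ft_force: [-0.1, -0.1, -5.6]
gripper_width: 0.171
```

```bash
python3 where.py
```

```text
t 14.3 tcp [ 526.  -187.9  196.1] yaw 13.4 z [ 0.0088 -0.0217 -0.9997] F [-0.1 -0.1 -5.6] M [0.03 0.03 0.03] w 0.171 q [-31.6   7.6  97.2  -0.8  74.1  45.2]
```

Call:
drive_tool(
  targets=[
    [[0,-0.005,-0.004,0.6],[0,-0.005,-0.006,0.7],[0,-0.004,-0.006,0.6],[0,-0.003,-0.006,0.5],[0,-0.001,-0.004,0.2],[0,0,0,0]],
  ],
)

```text
t: 14.9
tcp_pos: [524.9, -207.7, 166.8]
tool_rot: [[0.96, 0.279, 0.008], [0.279, -0.96, -0.02], [0.002, 0.021, -1.0]]
ft_force: [-0.6, 0.0, -5.9]
gripper_width: 0.169
```

```bash
python3 where.py; python3 - <<'E'
from lev import *
for c in("scene","top"):
    p,d=robot.read_camera(c); np.save(f"pics/{c}5_d.npy",d); cv2.imwrite(f"pics/{c}5.png",p[:,:,::-1])
B={"scene":(180,100,160,160),"top":(310,120,160,160)}
for pt in (0,1,2): run(5,[584,-192,16,172,pt],B)
E
python3 where.py
```

```text
t 14.9 tcp [ 524.9 -207.7  166.8] yaw 16.2 z [ 0.008  -0.0199 -0.9998] F [-0.6  0.  -5.9] M [0.03 0.02 0.06] w 0.169 q [-33.5  10.2  97.8  -0.7  71.   40.6]
pin [ 580.  -191.5  166.7] yaw 16.3 pitch(boss down +) 1.38 n boss/grip by cam [(312, 30), (27, 193)] res 1.35 bias -0.21
 sd [0.24 0.31 0.13 0.23 0.1 ]
pin [ 580.  -191.5  166.7] yaw 16.3 pitch(boss down +) 1.38 n boss/grip by cam [(312, 30), (27, 193)] res 1.35 bias -0.21
 sd [0.24 0.31 0.13 0.23 0.1 ]
pin [ 580.  -191.5  166.7] yaw 16.3 pitch(boss down +) 1.38 n boss/grip by cam [(312, 30), (27, 193)] res 1.35 bias -0.21
 sd [0.24 0.31 0.13 0.23 0.1 ]
t 15.0 tcp [ 525.3 -207.8  167.6] yaw 16.2 z [ 0.009  -0.0206 -0.9997] F [-0.4 -0.3 -5.5] M [ 0.07 -0.06  0.05] w 0.171 q [-33.5  10.1  97.8  -0.7  71.   40.6]
```

Call:
drive_tool(
  targets=[
    [[0.001,0,-0.005,0],[0.001,0,-0.006,0],[0.001,-0.0005,-0.006,0],[0,0,-0.004,0],[0,0,-0.001,0],[0,0,0,0]],
  ],
)

```text
t: 15.6
tcp_pos: [529.1, -207.8, 144.1]
tool_rot: [[0.96, 0.28, 0.01], [0.28, -0.96, -0.021], [0.004, 0.023, -1.0]]
ft_force: [-0.0, 0.3, -5.5]
gripper_width: 0.171
```

```bash
python3 where.py; python3 - <<'E'
from lev import *
for c in("scene","top"):
    p,d=robot.read_camera(c); np.save(f"pics/{c}6_d.npy",d); cv2.imwrite(f"pics/{c}6.png",p[:,:,::-1])
B={"scene":(180,100,160,160),"top":(310,120,160,160)}
run(6,[584,-192,16,143,1],B)
a=cv2.imread("pics/scene6.png")[110:260,190:330]; b=cv2.imread("pics/top6.png")[130:280,320:460]
cv2.imwrite("pics/goal3.png",cv2.resize(np.hstack([a,b]),None,fx=2.8,fy=2.8,interpolation=cv2.INTER_CUBIC))
E
python3 where.py
```

```text
t 15.6 tcp [ 529.1 -207.8  144.1] yaw 16.26 z [ 0.01   -0.0209 -0.9997] F [-0.   0.3 -5.5] M [ 0.03  0.06 -0.02] w 0.171 q [-33.2  12.1  98.4  -0.7  68.4  40.8]
pin [ 583.7 -191.2  144.3] yaw 16.38 pitch(boss down +) 1.4 n boss/grip by cam [(309, 26), (22, 185)] res 1.5 bias -0.17
 sd [0.24 0.34 0.14 0.24 0.1 ]
t 15.7 tcp [ 529.2 -207.9  144.4] yaw 16.25 z [ 0.0104 -0.0212 -0.9997] F [-1.2 -0.6 -5.8] M [ 0.01 -0.01  0.  ] w 0.169 q [-33.2  12.1  98.4  -0.7  68.4  40.8]
```

View pics/goal3.png

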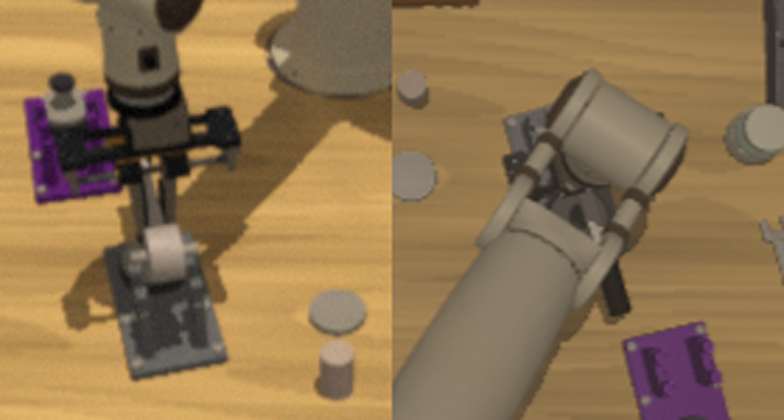

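The scene crop shows the boss and pin (165,250) above and between the cheeks, with the bar running back in line over the ram. The fit puts the pin within about 1 mm of the seats, with yaw 16.4° against 16.3–16.6° for the press. Last, I'll check the bystanders and steadiness, then hand in.

```bash
python3 - <<'E'
from lev import *
a=cv2.imread("pics/scene0.png").astype(int)
p,d=robot.read_camera("scene"); np.save("pics/scene7_d.npy",d); b=p[:,:,::-1].astype(int)
for n,(x,y,w,h) in {"mug":(445,208,45,42),"bowl":(438,168,40,32),"die":(298,212,25,18),"kiln_prop":(300,230,20,24),"jar":(150,200,32,42),"spanner":(158,172,18,36),"paddle":(275,272,75,16),"rest":(366,205,38,38)}.items():
    df=np.abs(a[y:y+h,x:x+w]-b[y:y+h,x:x+w]).max(2); print(n,"changed px",int((df>40).sum()),"of",w*h)
E
python3 where.py; python3 -c "
from station import robot
print(robot.close_job())"
```

```text
mug changed px 0 of 1890
bowl changed px 0 of 1280
die changed px 0 of 450
kiln_prop changed px 0 of 480
jar changed px 0 of 1344
spanner changed px 0 of 648
paddle changed px 0 of 1200
rest changed px 329 of 1444
t 15.75 tcp [ 529.4 -208.   144.7] yaw 16.25 z [ 0.0107 -0.0214 -0.9997] F [ 0.5  0.1 -5.5] M [ 0.09 -0.08  0.01] w 0.169 q [-33.2  12.   98.3  -0.7  68.4  40.8]
the job is handed in; nothing more can be done
None
```

I gripped the lever on its bar close to its balance point (about 59 mm from the pin, against the stated 62 mm). It is now held over the grey press, in the gripper alone, and I handed the job in at 15.75 s.

**Position:** The last fit put the pin at (583.7, -191.2), within about 1.5 mm of the seats in the same fit. A cross-check from the knob over the ram put the seats about 2 mm further along x. The lever's yaw is 16.4°, against 16.3–16.6° for the press.

**Height:** The fit gave the pin at 144 mm. The same fit read 2 mm high when the lever was on its rest, so the true height is about 142 mm, or 50 mm above the seats.

**Level:** It is not perfectly level. The boss end is about 1.4° low, and there is about 1.3° of roll. The fast carry tipped it to 2.7°, so I moved it back sideways and returned slowly to bring that down. One early fit read 10°, which I rejected as a bad solution because the tool's own tilt did not support it.

**Contact:** The wrist force held at the lever's weight, about 5.5 N, with no sign of touching the press. The seven listed bystanders showed no changed pixels in the scene picture. The rest changed only as you would expect with the lever gone.

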